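# Shut the belt grinder down

### The job

Shut the belt grinder down: with the fingertips gently press the mushroom-headed stop button down and let it come back up, then lightly push the grinder's isolator, the longer of the two levers, right over, away from the robot, until it rests against its stop. Nothing is to be gripped. Leave the other three buttons and the short lever alone, do not disturb the loose things on the bench, and finish with the hand clear.

Things in the scene. Friction and masses are not known exactly. Their poses are not given: they have to be found in the camera images.
- mushroom_top (a point): the STOP button: the middle of the top of the black mushroom-headed push button, the only one with an overhanging domed head (40 mm across, wider than its stem, and taller than the other three). At rest this point is 31.5 mm above the lid of the button station, 91.5 mm above the bench; its z axis points up. It goes down 8 mm on a spring (about 1.5 N to start, 6 N at the bottom) and comes back up by itself.
- mushroom (a joint): how far the mushroom button is pressed, m: 0 up, 0.008 fully down; it counts as pressed from 0.005
- round_top (a point): the middle of the top of the plain flat round black button (28 mm across), to be left alone; 82 mm above the bench. It goes down 8 mm on a spring (about 1.5 N to start, 6 N at the bottom) and comes back up by itself.
- round (a joint): how far the round button is pressed, m (0 to 0.008)
- square_top (a point): the middle of the top of the flat square black button (28 mm), to be left alone; 82 mm above the bench. It goes down 8 mm on a spring (about 1.5 N to start, 6 N at the bottom) and comes back up by itself.
- square (a joint): how far the square button is pressed, m (0 to 0.008)
- ringed_top (a point): the middle of the top of the small round black button (23 mm across) that sits inside a raised aluminium ring (40 mm across, its rim 84 mm above the bench), to be left alone; 82 mm above the bench. It goes down 8 mm on a spring (about 1.5 N to start, 6 N at the bottom) and comes back up by itself.
- ringed (a joint): how far the ringed button is pressed, m (0 to 0.008)
- station: the fixed grey button station, a steel box 180 x 180 x 60 mm on the bench; origin at the centre of its underside. The four buttons stand on its lid at (+-45, +-45) mm along its own x and y axes, any button in any place.
- isolator_base: the fixed grey block of the grinder's isolator, the LONGER of the two levers: 70 x 50 x 25 mm; origin at the centre of its underside. The lever turns about an axis along the block's y, 22 mm above the origin. Off is towards the block's own +x side, which points roughly away from the robot (within 25 degrees).
- isolator_tip (a point): the centre of the black ball (26 mm across) at the end of the isolator's steel rod (10 mm thick); 90 mm from the lever's axis
- isolator (a joint): angle of the isolator lever, rad: at 0 it leans 0.5 rad from upright to the block's -x (on, towards the robot), upright at 0.5, at 1.0 it is against its stop, leaning 0.5 rad to +x (off). It is held by light friction (under 1 N at the ball) and stays where it is left; it starts between 0 and 0.2.
- shortlever_base: the fixed grey block of the dust extractor's lever, of the same form and size as the isolator's but with the shorter lever; origin at the centre of its underside. It may stand on either side of the isolator.
- shortlever_tip (a point): the centre of the black ball (26 mm across) at the end of the SHORTER lever, 50 mm from its axis; to be left alone
- block_mid (a point): centre of a loose steel block 80 x 70 x 25 mm with a medal lying on it; bystander
- medal_mid (a point): centre of the loose round medal, 48 mm across, 6 mm thick, on the steel block; bystander
- medal2_mid (a point): centre of a loose larger round medal, 60 mm across, 6 mm thick, lying on the bench; bystander
- bar_mid (a point): centre of a loose reddish bar of polishing compound, 90 x 30 x 28 mm; bystander
- tin_mid (a point): half-way up a loose round tin, 60 mm across, 70 mm high; bystander
- wrench_mid (a point): middle of a loose flat wrench, 180 mm long, 8 mm thick, lying; bystander
- brush_mid (a point): middle of a loose brush with wooden handle, 200 mm long, 42 mm wide, 20 mm thick, lying; bystander

How it is judged:
By the outcome, as a careful person would: the job done as asked, in the order asked, and still so for the second after the job is handed in, with the robot touching nothing.
It also fails if it takes over 48 s, if anything falls off the work surface, if the arm or the gripper's body presses on something with over 40 N, if the wrist force passes 120 N, or if a joint passes its speed limit or range.

### The arm

A 6-joint arm with a two-finger parallel gripper is mounted at the origin on the work surface. World frame = base frame: x ahead of the robot, y to its left, z up, the work surface at z = 0. Lengths are in mm, angles in rad, forces in N, time in s.
With the tool pointing down it reaches from about 400 to 925 mm from the base axis. Payload 12.5 kg.
Tool frame: the origin (TCP) lies midway between the tips of the shut fingers; the grasp point (between the pads) lies 19 mm behind it (env.grip_depth is the distance from the TCP to the grasp point, in mm); z points along the fingers, y is the line along which they close (so a half turn about z gives the same grasp; the last joint's range is limited). The gripper opens to 95 mm and grips with 3 to 60 N. Pads are 20 mm wide; open, the fingers measure 119 mm over their backs; the gripper's body (75 mm by 180 mm) begins 59 mm behind the grasp point.
Start: joints at [-1.276, 0.491, 1.559, -0, 1.092, -0.106], TCP at [243.871, -575.477, 214.661] pointing down, gripper open.
Joint ranges: [-3.1, 3.1], [-0.84, 2.19], [0.05, 2.79], [-1.13, 4.28], [0.06, 2.93], [-2.69, 2.69]. Speed limits (rad/s): [2.22, 2.22, 2.79, 3.14, 3.14, 3.14].

### API

Orientations are given as [roll, pitch, yaw] about the fixed x, y, z axes, in that order (R = Rz(yaw) Ry(pitch) Rx(roll)).
In Python, from cell import monitor, viewer, order, env gives the robot as it stands.
- The arm moves only by the tool move_arm, never from a script. Its argument "moves" is one flat list of numbers, 4 for each row, row after row: the shift along the tool's x, y, z normalised to -1 to 1, where 1 is 0.15 m, then the turn about the tool's z normalised to -1 to 1, where 1 is pi/2 rad. A call has 1 to 10 rows; each row shifts and turns the commanded pose from where the row before left it, along the tool's axes as they then stand; what a row does not reach is not made up. A row lasts 1/8 s, in which the tool goes at most 62.5 mm and 10.7 degrees, less where a joint would pass 70% of its speed; a pose out of reach is approached as far as the arm can. A call with a number of a shift or a turn outside -1 to 1 is refused whole. A call with a gripper value outside its range is refused whole. "claw" is the finger opening in mm, from 0 to 95.1, set as the call begins (left out, the last holds). The fingers move at their own pace and stop on an object; the grip force is fixed at half the most. Time passes only in rows, so rows that do not move let the fingers close. It gives the time, the measured TCP pose, the force, the opening and the grip force at its end, in the units of the state.
- monitor.state(): the state, without advancing time (a new reading comes with each control period).
- viewer.read_camera(name): name is "side" or "top" or "wrist"; returns the picture (480x640x3 uint8, red, green, blue); there is no depth.
- viewer.camera_info(name): a dict with "K" (3x3 intrinsics, pixels), "camera_from_world" (4x4, takes a point from world to camera coordinates). Camera axes: x right, y down, z forward; pixel columns grow to the right and rows downward; lengths in mm; the calibration is good to about 2 mm. A picture is of the moment at which its call begins: read the wrist's pose just before it. camera_info takes no time and is no camera call; for the wrist camera it gives the pose at the moment of the call.
- order.job_done(): hands the job in; it is judged then, once.
The state is a dict: "t": time; "joints": joint angles; "qvel": joint speeds; "tau": joint torques, N m; "eef_pos": TCP position; "tcp_rot": TCP orientation; "ft_force": force on the tool from outside, world axes, zero at the start; "moment": the same for the moment, N m; "opening": opening from 0.0 (shut) to 1.0 (fully open); "grip_force": force on a finger pad.
Only numpy, scipy, OpenCV 4.12 (cv2) and the standard library are available. Lean on these libraries where they do the work, as an engineer would, in place of code of your own. Each camera call takes 0.05 s, during which the arm holds its last target. There are 200 camera calls.

## Working session

There is one attempt and no reset: what is moved stays moved. The work goes in short steps, Python scripts to look and compute and a tool call to move; the robot and the scene stay as the last step left them, time stands still between calls to the robot, and variables do not carry over. Pictures are saved under pics/ and viewed, at most 10 in all, crops included, and the job is handed in when it is done.

Besides the shell and the picture viewer there is one more tool, called after ">>>" as a command line: name --argument value ..., lists and objects as JSON in quotes. move_arm: Moves the arm, as the interface text tells. Scaled input: -1 to 1 covers 0.15 m each way for a shift and pi/2 rad each way for a turn. Its arguments: {"type":"object","properties":{"moves":{"type":"array"},"claw":{"type":"number"}},"required":["moves"]}

```bash
mkdir -p pics; cat > h.py <<'E'
from cell import monitor, viewer, order, env
import numpy as np, cv2
def snap(n,f):
    i=viewer.camera_info(n); p=viewer.read_camera(n); cv2.imwrite(f'pics/{f}.png',p[:,:,::-1])
    np.savez(f'pics/{f}.npz',K=i['K'],T=i['camera_from_world']); return p
def ray(f,u,v,z):
    d=np.load(f'pics/{f}.npz'); T=d['T']; R=T[:3,:3]; c=-R.T@T[:3,3]
    r=R.T@np.linalg.inv(d['K'])@[u,v,1.]; return c+r*(z-c[2])/r[2]
def proj(f,P):
    d=np.load(f'pics/{f}.npz'); q=d['K']@(d['T']@np.r_[P,1.])[:3]; return q[:2]/q[2]
E
python3 - <<'E'
from h import *
for n in ('top','side'): snap(n,n)
s=monitor.state(); print(s)
E
```

```text
{'t': 0.1, 'joints': array([-1.27564092e+00,  4.91477863e-01,  1.55937630e+00, -4.58912963e-05,
        1.09170648e+00, -1.05606095e-01]), 'qvel': array([ 4.89995188e-05, -6.38786999e-04, -3.26425609e-03, -7.35096503e-04,
        1.14602214e-03,  1.33945849e-03]), 'tau': array([ 2.34063795e-03, -6.13622689e+01, -2.58604646e+01,  6.93632173e-02,
        4.70549392e-02, -4.22243215e-05]), 'eef_pos': array([ 243.76990608, -575.27060217,  214.13769856]), 'tcp_rot': array([-3.14062577e+00, -6.15583330e-05,  4.00782642e-01]), 'ft_force': array([-0.01484705, -0.17408118,  0.23186106]), 'moment': array([ 0.03566652,  0.00014442, -0.01475868]), 'grip_force': 0.0, 'opening': 0.9968502454822109}
```

View pics/top.png

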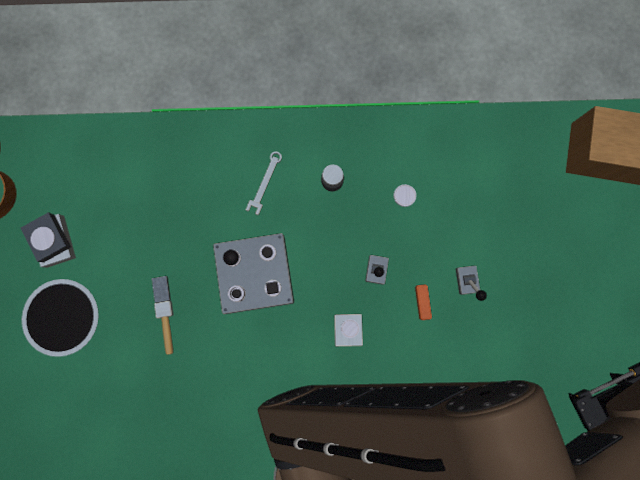

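View pics/side.png

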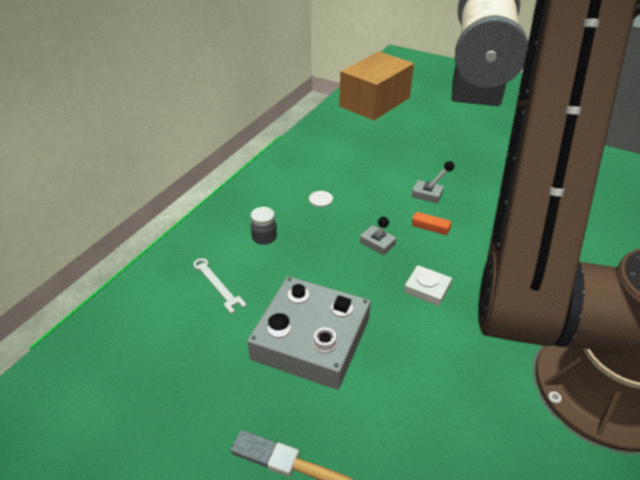

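The top view shows the mushroom at about (231,257) and the long lever at about (469,280), with its ball at (481,295). The short lever is at (378,270).

```bash
python3 - <<'E'
from h import *
np.set_printoptions(precision=1,suppress=True)
for n,u,v,z in [('mush',231,257,91.5),('round?',267,252,82),('sq',273,288,82),('ring',236,294,82),('isoball',481,295,101),('isobase',469,280,25),('shball',378.5,271.5,70),('shbase',377,269,25),('tin',333,173,70),('bar',424,302,28),('medal2',405,195,6),('block',348,330,25)]: print(n,ray('top',u,v,z))
print('side', ray('side',278,321,91.5), ray('side',449,166,101),ray('side',428,190,25))
i=viewer.camera_info('wrist'); print(i['camera_from_world'],i['K'])
im=cv2.imread('pics/top.png'); 
a=cv2.resize(im[225:325,200:310],None,fx=3.6,fy=3.6,interpolation=3);b=cv2.resize(im[240:340,400:510],None,fx=3.6,fy=3.6,interpolation=3)
cv2.imwrite('pics/crop.png',np.hstack([a,b]))
E
```

```text
mush [556.4 214.5  91.5]
round? [567.5 126.8  82. ]
sq [478.2 113.2  82. ]
ring [465.8 204.3  82. ]
isoball [ 447.9 -389.9  101. ]
isobase [ 487.9 -386.    25. ]
shball [ 512.8 -149.    70. ]
shbase [ 522.3 -150.8   25. ]
tin [767.3 -43.2  70. ]
bar [ 434.7 -266.9   28. ]
medal2 [ 719.1 -235.6    6. ]
block [369.  -70.9  25. ]
side [553.6 225.1  91.5] [ 446.8 -387.3  101. ] [ 484.  -371.8   25. ]
[[   0.4   -0.9   -0.  -624.9]
 [  -0.9   -0.4    0.3  -30.9]
 [  -0.3   -0.1   -1.   392.7]
 [   0.     0.     0.     1. ]] [[381.2   0.  322.9]
 [  0.  381.2 244.8]
 [  0.    0.    1. ]]
```

View pics/crop.png

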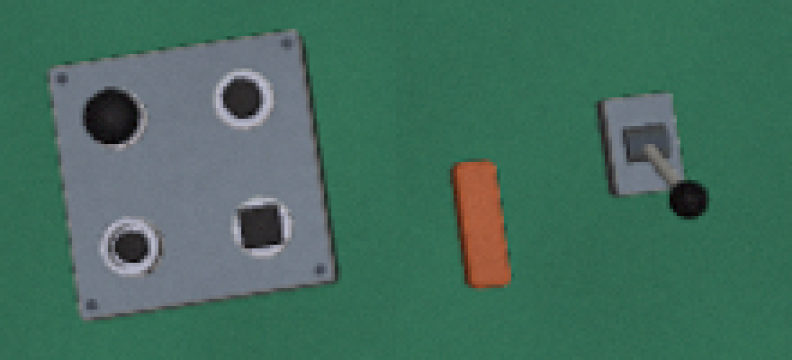

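>>> move_arm --moves '[0,0,0,0.095,0,0,0,0.095,0.174,-0.335,0,0,0.174,-0.335,0,0,0.174,-0.335,0,0,0.174,-0.335,0,0,0.174,-0.335,0,0,0.174,-0.335,0,0,0.174,-0.335,0,0]' --claw 0

```text
t: 1.23
eef_pos: [390.0, -205.2, 214.6]
tcp_rot: [3.142, -0.0, 0.102]
ft_force: [1.8, -0.8, 0.7]
opening: 0.109
grip_force: 0.0
```

>>> move_arm --moves '[0.174,-0.335,0,0,0.174,-0.335,0,0,0.174,-0.335,0,0,0.174,-0.335,0,0,0.174,-0.335,0,0,0.174,-0.335,0,0,0.174,-0.335,0,0,0.174,-0.335,0,0,0,0,0,0,0,0,0,0]'

```text
t: 2.48
eef_pos: [555.8, 214.1, 214.1]
tcp_rot: [3.141, 0.001, 0.103]
ft_force: [0.4, -1.0, -0.4]
opening: 0.006
grip_force: 0.0
```

```bash
python3 - <<'E'
from h import *
snap('wrist','w1'); s=monitor.state(); print(s['t'],s['eef_pos'],s['tcp_rot'],s['ft_force'],s['opening'])
print(proj('w1',[556.4,214.5,91.5]),proj('w1',[478.2,113.2,82]))
E
```

```text
2.525 [555.87461229 213.56413278 214.35921658] [3.14121402e+00 8.35034005e-04 1.01959978e-01] [-0.41404734  0.42495922  0.35877121] 0.0037657888778733716
[322.31942639 236.92523839] [426.87026488 329.54224936]
```

View pics/w1.png

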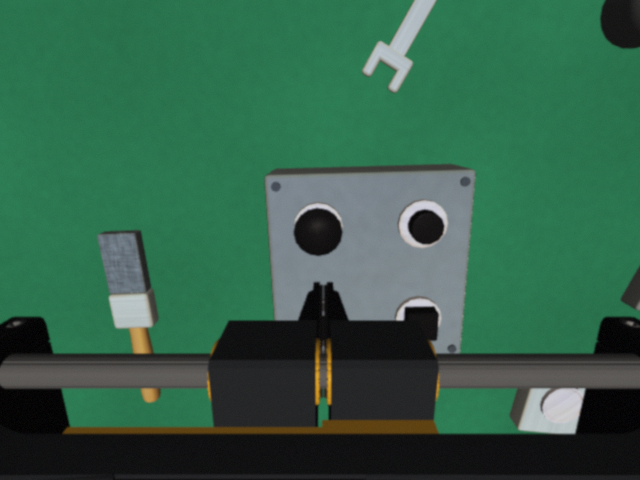

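The dome centre is at about (318,231), 4–6 px from the predicted point. That is a correction of about (+3,+3) mm. I'll shift and descend to just above it.

>>> move_arm --moves '[0.02,-0.018,0.3,0,0,0,0.3,0,0,0,0.15,0,0,0,0.03,0,0,0,0,0,0,0,0,0]'

```text
t: 3.28
eef_pos: [559.6, 217.2, 98.9]
tcp_rot: [-3.141, -0.002, 0.102]
ft_force: [-0.1, -0.8, 0.5]
opening: 0.007
grip_force: 0.0
```

>>> move_arm --moves '[0,0,0.02,0,0,0,0.02,0,0,0,0,0,0,0,0,0]'

```text
t: 3.78
eef_pos: [559.1, 217.3, 91.7]
tcp_rot: [3.142, -0.0, 0.102]
ft_force: [-0.6, -0.2, 1.5]
opening: 0.006
grip_force: 0.7
```

>>> move_arm --moves '[0,0,0.014,0,0,0,0.014,0,0,0,0,0,0,0,0,0]'

```text
t: 4.28
eef_pos: [559.1, 217.3, 87.5]
tcp_rot: [3.142, -0.0, 0.102]
ft_force: [0.2, -0.4, 3.8]
opening: 0.007
grip_force: 1.8
```

>>> move_arm --moves '[0,0,0.01,0,0,0,0.008,0,0,0,0,0,0,0,0,0]'

```text
t: 4.78
eef_pos: [559.1, 217.4, 84.8]
tcp_rot: [3.142, -0.0, 0.102]
ft_force: [0.3, -0.3, 4.6]
opening: 0.008
grip_force: 2.6
```

>>> move_arm --moves '[0,0,0.005,0,0,0,0,0,0,0,0,0]'

```text
t: 5.15
eef_pos: [559.1, 217.3, 84.1]
tcp_rot: [3.142, -0.0, 0.102]
ft_force: [-0.0, -0.4, 5.4]
opening: 0.001
grip_force: 2.7
```

>>> move_arm --moves '[0,0,-0.03,0,0,0,-0.04,0,0,0,-0.2,0,0,0,-0.3,0,0,0,-0.3,0,-0.128,0.33,0,0,-0.128,0.33,0,0,-0.128,0.33,0,0,-0.128,0.33,0,0,-0.128,0.33,0,0]'

```text
t: 6.4
eef_pos: [487.8, -40.1, 214.5]
tcp_rot: [3.142, 0.001, 0.103]
ft_force: [-0.1, 0.7, -0.7]
opening: 0.004
grip_force: 0.0
```

>>> move_arm --moves '[-0.128,0.33,0,0,-0.128,0.33,0,0,-0.128,0.33,0,0,-0.128,0.33,0,0,-0.128,0.33,0,0,-0.128,0.33,0,0,-0.128,0.33,0,0,0,0,0,0,0,0,0,0]'

```text
t: 7.52
eef_pos: [390.2, -396.6, 214.2]
tcp_rot: [-3.141, 0.001, 0.102]
ft_force: [0.1, 1.1, -0.6]
opening: 0.002
grip_force: 0.0
```

```bash
python3 - <<'E'
from h import *
snap('wrist','w2'); snap('top','t2'); s=monitor.state(); print(s['t'],s['eef_pos'],s['tcp_rot'],s['ft_force'])
print(proj('w2',[448,-390,101]),proj('w2',[488,-386,25]))
E
```

```text
7.625 [ 390.75144914 -396.03745356  214.55190633] [-3.14122248e+00  1.75022795e-04  1.03382424e-01] [-0.19414661  0.00131987 -0.18838853]
[321.99919547 164.57984519] [322.20866974 111.45215674]
```

View pics/w2.png

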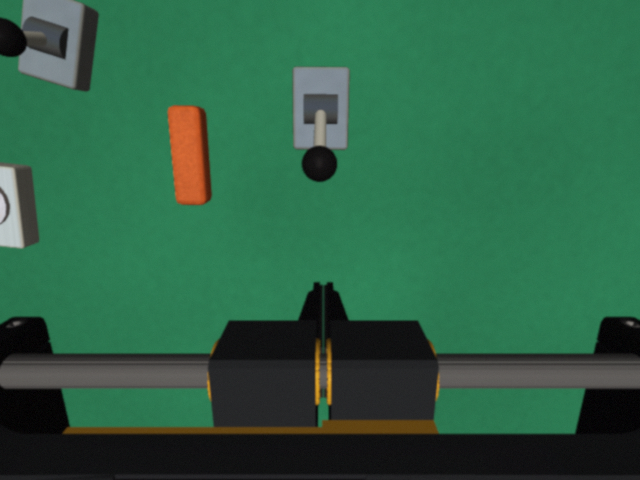

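The lever's block is square to the tool axes. The ball at (319,163) is about 2 mm to the left. I'll shift, descend behind it, then push gently.

>>> move_arm --moves '[0,-0.012,0.35,0,0,0,0.35,0,0,0,0.117,0,0.15,0,0,0,0.04,0,0,0,0.03,0,0,0,0.03,0,0,0,0.03,0,0,0]'

```text
t: 8.62
eef_pos: [432.2, -391.1, 92.4]
tcp_rot: [3.141, -0.0, 0.102]
ft_force: [-2.1, 0.9, 1.5]
opening: 0.002
grip_force: 0.8
```

>>> move_arm --moves '[0.04,0,0,0,0.04,0,0,0,0.04,0,0,0,0.04,0,0,0,0.04,0,0,0]'

```text
t: 9.25
eef_pos: [462.4, -387.9, 91.9]
tcp_rot: [3.142, -0.0, 0.102]
ft_force: [-1.5, -0.8, 1.7]
opening: 0.002
grip_force: 0.4
```

>>> move_arm --moves '[0.04,0,0,0,0.04,0,0,0,0.04,0,0,0,0.04,0,0,0,0.04,0,0,0,0.03,0,0,0,0,0,0,0]'

```text
t: 10.12
eef_pos: [496.6, -384.4, 91.9]
tcp_rot: [3.141, -0.0, 0.103]
ft_force: [-0.1, 0.6, -0.8]
opening: 0.003
grip_force: 0.0
```

>>> move_arm --moves '[0.02,0,0,0,0.01,0,0,0,0,0,0,0]'

```text
t: 10.5
eef_pos: [500.8, -384.0, 91.9]
tcp_rot: [3.141, -0.0, 0.102]
ft_force: [-0.4, -0.1, 0.2]
opening: 0.003
grip_force: 0.1
```

>>> move_arm --moves '[0.012,0,0,0,0,0,0,0]'

```text
t: 10.75
eef_pos: [502.6, -383.8, 91.9]
tcp_rot: [3.141, -0.0, 0.102]
ft_force: [-0.7, 0.3, -1.4]
opening: 0.005
grip_force: 0.2
```

>>> move_arm --moves '[0.015,0,0,0,0.01,0,0,0,0,0,0,0]'

```text
t: 11.12
eef_pos: [506.4, -383.4, 91.9]
tcp_rot: [3.141, -0.0, 0.102]
ft_force: [-0.7, 0.0, -0.3]
opening: 0.002
grip_force: 0.1
```

>>> move_arm --moves '[0.01,0,0,0,0,0,0,0]'

```text
t: 11.38
eef_pos: [507.9, -383.3, 92.0]
tcp_rot: [3.141, -0.0, 0.102]
ft_force: [-1.3, -0.1, -0.4]
opening: 0.005
grip_force: 0.2
```

```bash
python3 - <<'E'
from h import *
snap('wrist','w3'); snap('side','s3'); s=monitor.state(); print(s['t'],s['eef_pos'],s['ft_force'])
b=np.array([488,-386,0]); d=np.array([np.cos(.105),np.sin(.105),0])
for q in (.8,.9,1.): P=b+d*90*np.sin(q-.5)+[0,0,22+90*np.cos(q-.5)]; print(q,P,proj('w3',P),proj('s3',P))
a=cv2.imread('pics/s3.png')[120:240,380:500]; w=cv2.imread('pics/w3.png')[60:360,200:500]
cv2.imwrite('pics/c3.png',np.hstack([cv2.resize(a,(390,390),interpolation=3),cv2.resize(w,(390,390))]))
E
```

```text
11.475 [ 507.82533134 -383.27459511   91.9622005 ] [ 0.09555692  0.01308584 -0.14678362]
0.8 [ 514.45033829 -383.21246274  107.98028402] [324.44741951 307.26579922] [422.66125821 156.82189937]
0.9 [ 522.85462807 -382.32675494  104.89548946] [324.35900613 286.96584275] [419.1729584  157.12669602]
1.0 [ 530.91066193 -381.477749    100.98243057] [324.26536578 266.89865171] [415.80314038 157.74286967]
```

View pics/c3.png

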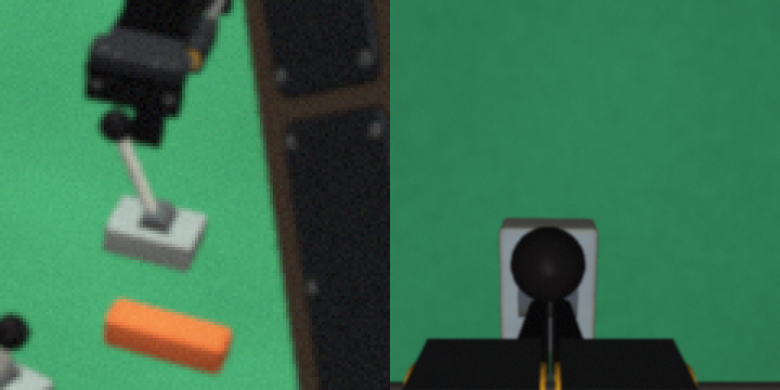

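The ball is at about (321,263) in the wrist picture, close to the 1.0 rad prediction. I'll nudge forward until the stop pushes back.

>>> move_arm --moves '[0.008,0,0,0,0,0,0,0]'

```text
t: 11.72
eef_pos: [508.3, -383.2, 91.9]
tcp_rot: [-3.141, 0.001, 0.102]
ft_force: [-5.2, -1.6, 1.1]
opening: 0.006
grip_force: 2.6
```

>>> move_arm --moves '[0.006,0,0,0,0,0,0,0]'

```text
t: 11.98
eef_pos: [508.5, -383.1, 91.9]
tcp_rot: [-3.141, 0.003, 0.102]
ft_force: [-9.3, -1.9, 2.1]
opening: 0.005
grip_force: 4.6
```

The force rose with almost no movement, so the lever is on its stop. I'll back off and lift clear.

>>> move_arm --moves '[-0.02,0,0,0,-0.1,0,0,0,-0.3,0,0,0,-0.15,0,-0.2,0,0,0,-0.35,0,0,0,-0.3,0,0,0,0,0,0,0,0,0]'

```text
t: 12.98
eef_pos: [424.2, -391.5, 218.9]
tcp_rot: [-3.141, 0.0, 0.102]
ft_force: [-0.5, -0.4, 0.0]
opening: 0.004
grip_force: 0.0
```

```bash
python3 - <<'E'
from h import *
snap('wrist','w4'); t=snap('top','t4'); s=monitor.state(); print(s['t'],s['eef_pos'],s['ft_force'])
for q in (.9,.95,1.):
  P=np.array([488+89.5*np.sin(q-.5),-386+9.4*np.sin(q-.5),22+90*np.cos(q-.5)]); print(q,proj('w4',P))
a=cv2.imread('pics/top.png'); d=cv2.absdiff(a,cv2.imread('pics/t4.png'))[225:325,200:310].max(2); print('station diff',(d>40).sum())
cv2.imwrite('pics/w4c.png',cv2.imread('pics/w4.png')[:320])
E
```

```text
13.075 [ 424.2666277  -391.37290174  218.15459284] [-0.58077287  0.34859137  0.08769449]
0.9 [324.06970668 105.24150176]
0.95 [324.04305482  99.22418192]
1.0 [324.01600848  93.40951182]
station diff 0
```

View pics/w4c.png

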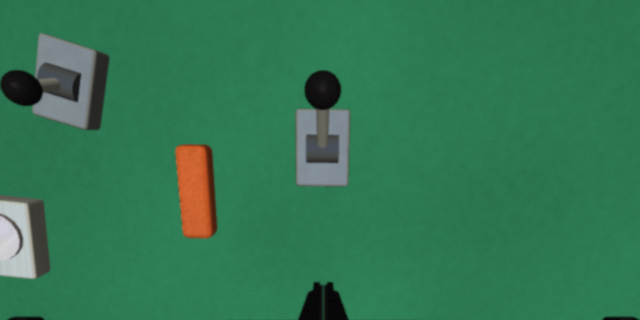

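The lever is over at its stop, with the ball at (322,90) against (324,93) predicted. The station looks unchanged and the hand is clear.

```bash
python3 -c "
from cell import order; print(order.job_done())"
```

```text
the job is handed in; nothing more can be done
None
```

I pressed the stop button about 7 mm and released it, then pushed the isolator over until it met its stop; the hand is clear, nothing else was touched, and the job was handed in at about 13 s.

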